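# Dip-probe check of sample cups at the bottling bench

## Task

Open the instrument case's lid right back until it rests on its stop, take out the T-handled dip probe and dip its tip, for about a second each time, at least halfway down into each of the two or three open white sample cups on the bench, from the smallest to the largest, and then into the glass rinse beaker. Hang the probe back in its two cradle notches in the case, leaving the lid open, and see that all the cups end up standing upright in the low steel tray. Keep the beaker standing, and do not disturb the spray bottles or the label roll.

Things in the scene. Friction and masses are not known exactly. Their poses are not given: they have to be found in the camera images.
- case: Grey plastic instrument case fixed to the bench, 140 (x) x 170 (y) x 112 mm high, walls 5 mm, closed at the start by its hinged lid; the dip probe hangs inside. Origin at the centre of its underside; x points from the front (handle side) to the rear (hinge side), z up.
- cradle (a point): Where the probe bar's centre hangs: x -10, y 0, z 98 mm in the case frame, same axes. Two aluminium posts, 10 mm thick in y, 44 mm deep in x, stand at y = +-45 mm from it; each top is a notch 32 mm wide in x between lips 7 mm high, its floor 8 mm below this point. The bar lies along y across both notches, tip down.
- lid (a joint): Opening angle of the case lid (rad): 0 closed, 1.75 leaning back past upright on its stop, where it stays by its own weight; short of upright it falls shut. Light (0.25 kg), almost frictionless. The lid plate is 140 x 170 x 8 mm.
- lid_bar (a point): Middle of the lid's round steel handle bar, 12 mm thick, 116 mm long, parallel to the case's y. Two arms at y = +-50 mm hold it 40 mm in front of the lid's front edge, leaving room for fingers both sides from above; it may turn between the fingers. Lid closed: x -110, z 116 mm in the case frame.
- lid_hinge (a point): Middle of the lid's hinge line, at x = 70, y = 0, z = 112 mm in the case frame; the line runs along the case's y axis and the bar's middle is 180 mm from it.
- probe: T-handled dip probe, 90 g: black square grip bar 16 x 116 (y) x 16 mm with a thin steel shaft 8 mm thick pointing down from its middle. Origin at the centre of the bar; bar along y; shaft along -z.
- probe_tip (a point): End of the probe's shaft, 85 mm below the bar's centre; the last 12 mm is a tip 12 mm thick.
- beaker: Open clear glass rinse beaker, 76 mm across, 80 mm high, wall 3 mm, floor 6 mm thick, 0.4 kg, loose on the bench, wider and taller than all cups. Origin at the centre of its underside, z up.
- tray: Low steel tray fixed to the bench, 260 (x) x 130 (y) x 18 mm high, walls and floor 4 mm. Origin at the centre of its underside; x along its long side.
- bottle_a: Bystander: small white spray bottle with a cap, 38 mm across, 126 mm high, standing beyond the work. Origin at the centre of its underside. Leave it alone.
- bottle_b: Bystander: second white spray bottle, like the first. Leave it alone.
- label_roll: Bystander: roll of paper labels lying flat near the far end of the tray, 66 mm across, 40 mm high, with a hole. Origin at the centre of its underside. Leave it alone.
- cup_small: The smallest of the open, straight-sided white plastic sample cups: 36 mm across, 36 mm high, wall 3 mm, floor 5 mm thick, light and loose on the bench. Origin at the centre of its underside, z up. Two or three cups are there in a run; None if this one is absent.
- cup_medium: The middle-sized of the open, straight-sided white plastic sample cups: 48 mm across, 48 mm high, wall 3 mm, floor 5 mm thick, light and loose on the bench. Origin at the centre of its underside, z up. Two or three cups are there in a run; None if this one is absent.
- cup_large: The largest of the open, straight-sided white plastic sample cups: 60 mm across, 60 mm high, wall 3 mm, floor 5 mm thick, light and loose on the bench. Origin at the centre of its underside, z up. Two or three cups are there in a run; None if this one is absent.

How it is judged:
By the outcome, as a careful person would: the job done as asked, in the order asked, and still so for the second after the job is handed in, with the robot touching nothing.
Of cup_small, cup_medium, cup_large only 2 to 3 are there at a start; the rules pass over those that are not, and their reading is None.
At some moment in a run one of cup_small, cup_medium, cup_large may be knocked a few centimetres aside while the robot is not near it.
It also fails if it takes over 208 s, if anything falls off the work surface, if the arm or the gripper's body presses on something with over 40 N, if the wrist force passes 120 N, or if a joint passes its speed limit or range.

## Robot

A 6-joint arm with a two-finger parallel gripper is mounted at the origin on the work surface. World frame = base frame: x ahead of the robot, y to its left, z up, the work surface at z = 0. Lengths are in mm, angles in degrees, forces in N, time in s.
With the tool pointing down it reaches from about 250 to 775 mm from the base axis. Payload 4 kg.
Tool frame: the origin (TCP) lies at the very end of the fingers, on their centre line; the grasp point (between the pads) lies 19 mm behind it; z points along the fingers, y is the line along which they close (so a half turn about z gives the same grasp; the last joint's range is limited). The gripper opens to 85 mm and grips with 20 to 120 N. Pads are 22 mm wide; open, the fingers measure 114 mm over their backs; the gripper's body (76 mm by 85 mm) begins 54 mm behind the grasp point. The pads swing forward as they close: fully open they stand 13 mm farther back than shut.
Start: joints at [-71.625, 4.996, 78.535, -0, 96.463, -5.907], TCP at [226.174, -501.361, 231.341] pointing down, gripper open.
Joint ranges: [-177.83, 177.83], [-43.37, 116.18], [15.69, 146.23], [-61.86, 241.86], [9.47, 152.12], [-147.06, 147.06]. Speed limits (degrees/s): [159.86, 159.86, 180, 180, 180, 180].

## Interface

Orientations are given as a 3x3 rotation matrix whose columns are the frame's x, y, z axes.
In Python, from plant import bot gives the robot as it stands.
- The arm moves only by the tool servo_tool, never from a script. Its argument "deltas" is one flat list of numbers, 6 for each row, row after row: the shift along the world's x, y, z in units of 50 mm (1.0 is 50 mm), then the turn, a rotation vector about the world's x, y, z in units of 6 degrees (1.0 is 6 degrees). A call has 1 to 12 rows; each row is the pose to reach, as a shift and turn from the pose commanded when the call began; what a row does not reach only later rows make up. A row lasts 1/8 s, in which the tool goes at most 62.5 mm and 10.7 degrees, less where a joint would pass 70% of its speed; a pose out of reach is approached as far as the arm can. A call with a gripper value outside its range is refused whole. "grip" is the opening, from 0 (shut) to 1 (fully open), set as the call begins (left out, the last holds). The fingers move at their own pace and stop on an object; "newtons" is the grip in N (left out, the last holds). Time passes only in rows, so rows that repeat a pose let the fingers close. It gives the time, the measured TCP pose, the force, the opening and the grip force at its end, in the units of the state.
- bot.get_obs(): the state, without advancing time (a new reading comes with each control period).
- bot.capture(name): name is "scene" or "side" or "wrist"; returns a dict with "frame" (480x640x3 uint8, blue, green, red), "vfov" (degrees; the focal length in pixels is half the picture's height over the tangent of half this angle, whatever the lens; pixels are square), "cx", "cy" (the principal point, pixels), "extrinsics" (4x4, takes a point from camera to world coordinates); the wrist camera has in their place "hand_eye" (4x4, takes a point from camera to tool coordinates, whose origin is the TCP and whose axes are the flange's). Camera axes: x right, y down, z forward; pixel columns grow to the right and rows downward; lengths in mm; the calibration is good to about 2 mm. The wrist camera is an equidistant fisheye: a pixel r from the principal point sees the ray r / f radians off the axis. A picture is of the moment at which its call begins: read the wrist's pose just before it. There is no depth.
- bot.close_job(): hands the job in; it is judged then, once.
The state is a dict: "time": time; "joints": joint angles; "joint_velocities": joint speeds; "effort": joint torques, N m; "ee_pos": TCP position; "tcp_rot": TCP orientation; "ft_force": force on the tool from outside, world axes, zero at the start; "torque": the same for the moment, N m; "opening": finger opening in mm; "grasp_force": force on a finger pad.
Only numpy, scipy, OpenCV 4.12 (cv2) and the standard library are available. Lean on these libraries where they do the work, as an engineer would, in place of code of your own. Each camera call takes 0.05 s, during which the arm holds its last target. There are 200 camera calls.

## Working session

There is one attempt and no reset: what is moved stays moved. The work goes in short steps, Python scripts to look and compute and a tool call to move; the robot and the scene stay as the last step left them, time stands still between calls to the robot, and variables do not carry over. Pictures are saved under pics/ and viewed, at most 14 in all, crops included, and the job is handed in when it is done.

Besides the shell and the picture viewer there is one more tool, called after "Call:" in YAML: its name, and indented under it one key for each argument. servo_tool: Moves the arm, as the interface text tells. Its arguments: {"type":"object","properties":{"deltas":{"type":"array"},"grip":{"type":"number"},"newtons":{"type":"number"}},"required":["deltas"]}

```bash
mkdir -p pics; cat > h.py <<'E'
import numpy as np, cv2
from plant import bot
def cap(n,save=None):
    o=bot.get_obs(); c=bot.capture(n)
    if save: cv2.imwrite('pics/'+save+'.png',c['frame'])
    if 'hand_eye' in c:
        T=np.eye(4);T[:3,:3]=np.array(o['tcp_rot']);T[:3,3]=o['ee_pos'];c['E']=T@np.array(c['hand_eye']);c['fish']=True
    else: c['E']=np.array(c['extrinsics']);c['fish']=False
    c['f']=240/np.tan(np.radians(c['vfov'])/2)
    return c
def ray(c,u,v):
    x,y=u-c['cx'],v-c['cy'];r=np.hypot(x,y)
    if c['fish']:
        t=r/c['f'];d=np.array([x/r*np.sin(t),y/r*np.sin(t),np.cos(t)]) if r>0 else np.array([0,0,1.])
    else: d=np.array([x,y,c['f']]);d/=np.linalg.norm(d)
    return c['E'][:3,3],c['E'][:3,:3]@d
def onz(c,u,v,z):
    o,d=ray(c,u,v);return o+d*(z-o[2])/d[2]
def tri(*rs):
    A=0;b=0
    for o,d in rs:
        P=np.eye(3)-np.outer(d,d);A=A+P;b=b+P@o
    return np.linalg.solve(A,b)
def proj(c,p):
    q=np.linalg.inv(c['E'])@np.append(p,1);q=q[:3]
    if c['fish']:
        t=np.arctan2(np.hypot(q[0],q[1]),q[2]);k=c['f']*t/np.hypot(q[0],q[1])
    else:k=c['f']/q[2]
    return q[0]*k+c['cx'],q[1]*k+c['cy']
E
python3 - <<'E'
from h import *
for n in('scene','side','wrist'):
    c=cap(n,n+'0');print(n,c['f'],c['cx'],c['cy'],c['E'].round(2).tolist())
print(bot.get_obs())
E
```

```text
scene 500.07627931589195 320.1093523079289 239.78745870673916 [[0.41, 0.63, -0.66, 1212.54], [0.91, -0.3, 0.28, -286.75], [-0.02, -0.72, -0.7, 765.97], [0.0, 0.0, 0.0, 1.0]]
side 550.2426692720328 319.52014494940704 239.9581000814203 [[-0.91, -0.26, 0.32, 274.32], [-0.41, 0.56, -0.72, 709.02], [0.0, -0.79, -0.62, 718.75], [0.0, 0.0, 0.0, 1.0]]
wrist 371.64829954431775 323.972825103055 237.88403758955678 [[0.41, -0.86, -0.3, 302.29], [-0.91, -0.39, -0.13, -466.01], [-0.0, 0.32, -0.95, 374.16], [0.0, 0.0, 0.0, 1.0]]
{'time': 0.15, 'joints': array([-7.16254828e+01,  5.03151404e+00,  7.86063503e+01,  8.59867029e-04,
        9.64625828e+01, -5.90865899e+00]), 'joint_velocities': array([-0.04254613, -0.23447851, -0.25419844,  0.01337811, -0.05294696,
       -0.01482181]), 'effort': array([ 2.13005616e-03, -3.52371883e+01, -3.13680696e+01, -1.37880414e-05,
        8.06051918e-03, -6.59941350e-06]), 'ee_pos': array([ 226.05043145, -500.97456495,  230.37442336]), 'tcp_rot': array([[ 9.11523434e-01,  4.11247784e-01, -5.38482851e-04],
       [ 4.11248090e-01, -9.11521928e-01,  1.66845218e-03],
       [ 1.95308337e-04, -1.74228331e-03, -9.99998463e-01]]), 'ft_force': array([0.02157914, 0.27171501, 0.59313614]), 'torque': array([-0.03251798,  0.03713734,  0.00529359]), 'grasp_force': 0.0, 'opening': 85.44389799233451}
```

View pics/scene0.png

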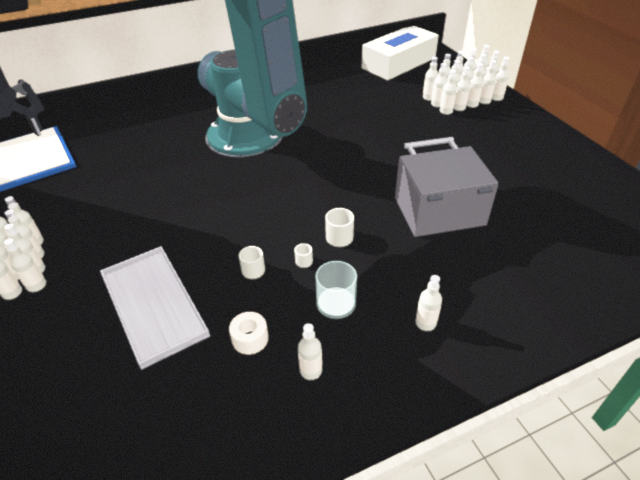

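View pics/side0.png

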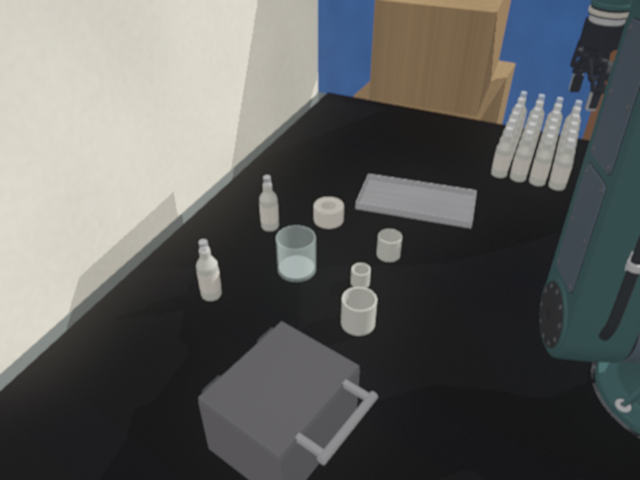

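Scene view: three cups, small (304,255), medium (252,262) and large (340,226). The beaker is at (337,290), the tray at (154,305), the label roll at (249,332), and the bottles at (311,352) and (429,305). The closed case is at (446,190), with its handle bar at (430,143). The side view shows the same objects.

```bash
cat >> h.py <<'E'
def blobs(c,thr=105,roi=None,amin=60):
    f=c['frame'];m=(f.min(2)>thr).astype(np.uint8)
    if roi: k=np.zeros_like(m);k[roi[1]:roi[3],roi[0]:roi[2]]=1;m*=k
    n,l,s,ce=cv2.connectedComponentsWithStats(m,connectivity=4)
    return [(s[i],ce[i],(l==i)) for i in range(1,n) if s[i][4]>amin]
def cyl(c,mask,r,h):
    ys,xs=np.nonzero(mask);out=[]
    e=c['E'][:2,3]
    um=(xs.min()+xs.max())/2+.0
    # silhouette ends along the axis direction at mid column
    col=np.abs(xs-um)<=3
    for v,z,s in((ys[col].max()+.5,0,1),(ys[col].min()-.5,h,-1)):
        p=onz(c,um,v,z)[:2];d=(p-e)/np.linalg.norm(p-e);out.append(p+s*d*r)
    return np.array(out)
E
python3 - <<'E'
from h import *
sc=cap('scene');sd=cap('side')
H={'s':(18,36),'m':(24,48),'l':(30,60)}
for c,roi in((sc,(80,200,460,400)),(sd,(190,160,490,345))):
    for s,ce,m in blobs(c,105,roi):
        print(s,ce.round(),[ (k,cyl(c,m,*H[k]).round().tolist()) for k in H] if s[4]<1500 else '')
a=sc['frame'][120:250,370:510];b=sd['frame'][310:480,190:390]
a=cv2.resize(a,None,fx=3,fy=3,interpolation=2);b=cv2.resize(b,None,fx=2.0,fy=2.0,interpolation=2)
o=np.zeros((400,800,3),np.uint8);o[:390,:420][:a.shape[0],:a.shape[1]]=a[:390,:420];o[:340,420:][:b.shape[0],:]=b[:, :380]
cv2.imwrite('pics/case.png',o)
E
```

```text
[ 397  200   63   36 1699] [432. 216.] 
[ 325  207   30   40 1030] [339. 227.] [('s', [[508.0, 57.0], [458.0, 80.0]]), ('m', [[502.0, 60.0], [476.0, 72.0]]), ('l', [[497.0, 62.0], [494.0, 63.0]])]
[294 243  19  25 414] [303. 255.] [('s', [[531.0, -40.0], [530.0, -37.0]]), ('m', [[525.0, -38.0], [547.0, -43.0]]), ('l', [[519.0, -36.0], [565.0, -49.0]])]
[ 100  246  110  123 7649] [153. 306.] 
[238 246  27  33 722] [252. 262.] [('s', [[513.0, -151.0], [493.0, -135.0]]), ('m', [[507.0, -150.0], [511.0, -139.0]]), ('l', [[501.0, -149.0], [529.0, -143.0]])]
[ 315  261   42   58 2073] [336. 289.] 
[ 416  275   26   56 1032] [429. 305.] [('s', [[778.0, 115.0], [715.0, 143.0]]), ('m', [[773.0, 119.0], [728.0, 132.0]]), ('l', [[769.0, 123.0], [741.0, 121.0]])]
[ 229  312   40   43 1372] [248. 332.] [('s', [[683.0, -213.0], [655.0, -193.0]]), ('m', [[677.0, -212.0], [670.0, -196.0]]), ('l', [[671.0, -211.0], [686.0, -198.0]])]
[ 298  323   25   57 1066] [310. 354.] [('s', [[775.0, -129.0], [724.0, -104.0]]), ('m', [[770.0, -127.0], [738.0, -109.0]]), ('l', [[764.0, -125.0], [752.0, -114.0]])]
[ 190  160   54   58 1721] [208. 180.] 
[ 356  174  120   54 4279] [417. 200.] 
[259 175  20  56 805] [268. 206.] [('s', [[776.0, -124.0], [838.0, -246.0]]), ('m', [[779.0, -130.0], [825.0, -224.0]]), ('l', [[782.0, -135.0], [812.0, -201.0]])]
[313 197  31  32 849] [328. 212.] [('s', [[660.0, -186.0], [674.0, -217.0]]), ('m', [[662.0, -191.0], [665.0, -195.0]]), ('l', [[664.0, -197.0], [655.0, -173.0]])]
[ 276  226   40   54 1726] [296. 254.] 
[377 229  25  33 710] [389. 245.] [('s', [[501.0, -136.0], [514.0, -160.0]]), ('m', [[502.0, -142.0], [508.0, -139.0]]), ('l', [[504.0, -148.0], [502.0, -117.0]])]
[ 196  239   25   62 1082] [208. 273.] [('s', [[777.0, 113.0], [829.0, 20.0]]), ('m', [[781.0, 108.0], [815.0, 37.0]]), ('l', [[785.0, 104.0], [801.0, 54.0]])]
[ 341  262   37   74 1993] [359. 302.]
```

View pics/case.png

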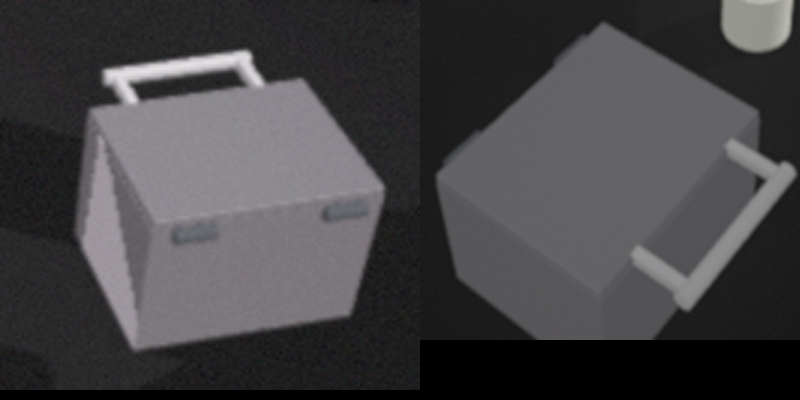

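The crop shows the closed lid's four corners and the handle bar clearly in both views. I'll triangulate them next.

```bash
python3 - <<'E'
from h import *
sc=cap('scene');sd=cap('side')
P={'A':((400.7,155.7),(358.5,367.5)),'B':((471,146.7),(280,458.5)),'C':((498,182.3),(199,398.5)),'D':((421.7,194),(282.5,321.5)),'hl':((405.7,145.7),(375,396)),'hh':((452.7,139.3),(323,459))}
R={}
for k,(a,b) in P.items():
    R[k]=tri(ray(sc,*a),ray(sd,*b));print(k,R[k].round(1),onz(sc,*a,120).round(1),onz(sd,*b,120).round(1))
ym=(R['B']-R['A']+R['C']-R['D']);print('yaw',np.degrees(np.arctan2(-ym[0],ym[1])), 'ctr',np.mean([R[k] for k in 'ABCD'],0).round(1))
h=R['hh']-R['hl'];print('bar yaw',np.degrees(np.arctan2(-h[0],h[1])),np.linalg.norm(h),(R['hh']+R['hl'])/2)
H={'l':(30,60),'b':(38,80)}
for s,ce,m in blobs(sd,105,(190,160,490,345)):
    if 276<=s[0]<=276: print('beaker',cyl(sd,m,38,80))
    if s[0]==341: 
        m2=m.copy();m2[:289]=0;print('L',cyl(sd,m2,30,60)); 
        m2=m.copy();m2[287:]=0;print('S',cyl(sd,m2,18,36))
for s,ce,m in blobs(sc,105,(80,200,460,400)):
    if s[0]==315: print('beaker',cyl(sc,m,38,80))
    if s[0]==100:
        q=cv2.boxPoints(cv2.minAreaRect(np.argwhere(m)[:,::-1].astype(np.float32)))
        cn=max(cv2.findContours(m.astype(np.uint8),0,2)[0],key=cv2.contourArea);q=cv2.approxPolyDP(cn,8,True)[:,0];print('tray',q.tolist(),[onz(sc,*p,18).round(0).tolist()[:2] for p in q])
for s,ce,m in blobs(sd,105,(350,160,490,235)):
    cn=max(cv2.findContours(m.astype(np.uint8),0,2)[0],key=cv2.contourArea);q=cv2.approxPolyDP(cn,5,True)[:,0];print('trayside',q.tolist(),[onz(sd,*p,18).round(0).tolist()[:2] for p in q])
E
```

```text
A [426.3 246.1 116.2] [432.  243.3 120. ] [424.7 248.2 120. ]
B [462.7 409.1 114.7] [470.2 404.2 120. ] [460.  410.6 120. ]
C [596.9 378.8 115.9] [601.8 375.6 120. ] [593.6 380.1 120. ]
D [561.3 214.3 116.5] [566.9 212.7 120. ] [558.2 215.4 120. ]
hl [391.3 279.2 112.8] [402.7 273.8 120. ] [388.5 282.4 120. ]
hh [417.2 389.4 114.2] [427.1 384.7 120. ] [413.9 390.3 120. ]
yaw -12.400941036115928 ctr [511.8 312.1 115.8]
bar yaw -13.240292678283227 113.21756042848827 [404.27924638 334.31525561 113.495212  ]
beaker [[661.13043782 -26.09616682]
 [654.17273237 -20.29115851]]
L [[488.72608112  62.32980263]
 [491.91707382  69.37126629]]
S [[527.4278456  -43.32072542]
 [528.73130333 -37.7803686 ]]
tray [[161, 246], [100, 270], [141, 368], [209, 336]] [[377.0, -303.0], [393.0, -431.0], [661.0, -393.0], [646.0, -270.0]]
beaker [[657.83474052 -23.62540588]
 [660.71980145 -25.21698549]]
trayside [[356, 200], [360, 209], [470, 227], [475, 190], [368, 174]] [[628.0, -272.0], [607.0, -243.0], [370.0, -278.0], [391.0, -427.0], [643.0, -390.0]]
trayside [[378, 234], [401, 234]] [[540.0, -173.0], [496.0, -193.0]]
```

Call:
servo_tool:
  deltas: [3.56,16.7,0,0,0,8.87,3.56,16.7,0,0,0,8.87,3.56,16.7,0,0,0,8.87,3.56,16.7,0,0,0,8.87,3.56,16.7,0,0,0,8.87,3.56,16.7,0,0,0,8.87,3.56,16.7,0,0,0,8.87,3.56,16.7,0,0,0,8.87,3.56,16.7,0,0,0,8.87,3.56,16.7,0,0,0,8.87,3.56,16.7,0,0,0,8.87,3.56,16.7,0,0,0,8.87]
  grip: 1
  newtons: 25

```text
time: 1.85
ee_pos: [382.6, 234.5, 231.7]
tcp_rot: [[0.216, 0.976, 0.002], [0.976, -0.216, 0.0], [0.0, 0.002, -1.0]]
ft_force: [-0.3, -0.8, 0.4]
opening: 85.4
grasp_force: 0.0
```

Call:
servo_tool:
  deltas: [0.3,1.6,0,0,0,0,0.3,1.6,0,0,0,0,0.3,1.6,0,0,0,0,0.3,1.6,0,0,0,0,0.3,1.6,0,0,0,0]

```text
time: 2.48
ee_pos: [397.7, 310.7, 231.8]
tcp_rot: [[0.218, 0.976, 0.001], [0.976, -0.218, 0.0], [0.0, 0.001, -1.0]]
ft_force: [-0.1, 0.1, 0.4]
opening: 85.5
grasp_force: 0.0
```

```bash
python3 - <<'E'
from h import *
o=bot.get_obs();print(o['ee_pos'].round(1))
c=cap('wrist','w1')
print(proj(c,[404.3,335,115]), [proj(c,p) for p in ([391,279,114],[417,390,114])])
E
```

```text
[397.7 310.7 231.8]
(np.float64(325.4498518417355), np.float64(197.9993989250302)) [(np.float64(324.23708327698927), np.float64(270.959232687916)), (np.float64(326.20623297359907), np.float64(118.93424000750132))]
```

View pics/w1.png

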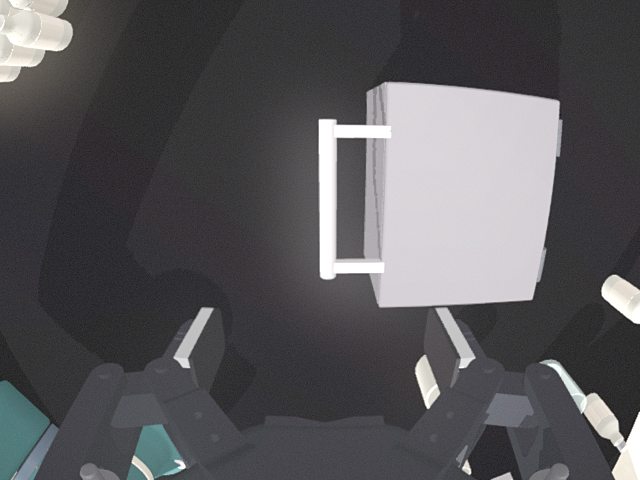

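The wrist view shows the handle bar from (327,120) to (328,277), about 2 mm farther along case x than I had estimated. I'll descend on it.

Call:
servo_tool:
  deltas: [0.17,0.41,0,0,0,0,0.17,0.41,-0.9,0,0,0,0.17,0.41,-1.8,0,0,0,0.17,0.41,-2.3,0,0,0,0.17,0.41,-2.7,0,0,0,0.17,0.41,-2.7,0,0,0,0.17,0.41,-2.7,0,0,0]

```text
time: 3.4
ee_pos: [406.6, 332.0, 106.1]
tcp_rot: [[0.218, 0.976, 0.005], [0.976, -0.218, 0.002], [0.003, 0.005, -1.0]]
ft_force: [-18.2, -9.2, 35.2]
opening: 85.7
grasp_force: 17.6
```

Call:
servo_tool:
  deltas: [0,0,0,0,0,0,0,0,0,0,0,0,0,0,0,0,0,0,0,0,0,0,0,0,0,0,0,0,0,0,0,0,0,0,0,0]
  grip: 0
  newtons: 25

```text
time: 4.15
ee_pos: [423.9, 328.5, 115.3]
tcp_rot: [[0.223, 0.974, 0.046], [0.975, -0.223, -0.001], [0.01, 0.045, -0.999]]
ft_force: [11.7, -23.8, 46.1]
opening: 48.5
grasp_force: 28.8
```

The open rear finger came down on the lid edge, so I'll back up and re-approach with a narrower opening.

Call:
servo_tool:
  deltas: [0,0,0.6,0,0,0,0,0,1.2,0,0,0,0,0,1.2,0,0,0,0,0,1.2,0,0,0,0,0,1.2,0,0,0,0,0,1.2,0,0,0]
  grip: 0.38

```text
time: 4.9
ee_pos: [405.4, 332.3, 154.9]
tcp_rot: [[0.216, 0.976, -0.002], [0.976, -0.216, -0.002], [-0.002, -0.002, -1.0]]
ft_force: [0.1, 0.2, 0.5]
opening: 32.4
grasp_force: 0.0
```

```bash
python3 - <<'E'
from h import *
o=bot.get_obs();print(o['ee_pos'].round(1),o['ft_force'].round(1),o['opening'])
c=cap('wrist','w2')
for s,ce,m in blobs(c,225,(250,80,400,330),300): print(s,ce)
print(proj(c,[406,335,115]))
E
```

```text
[405.4 332.3 154.9] [0.1 0.2 0.5] 32.351726436380495
[ 312  168   21  162 2949] [321.50627331 252.27704307]
[ 333  176   67   18 1071] [366.14005602 184.50420168]
(np.float64(324.0010230950771), np.float64(270.05963409602253))
```

View pics/w2.png

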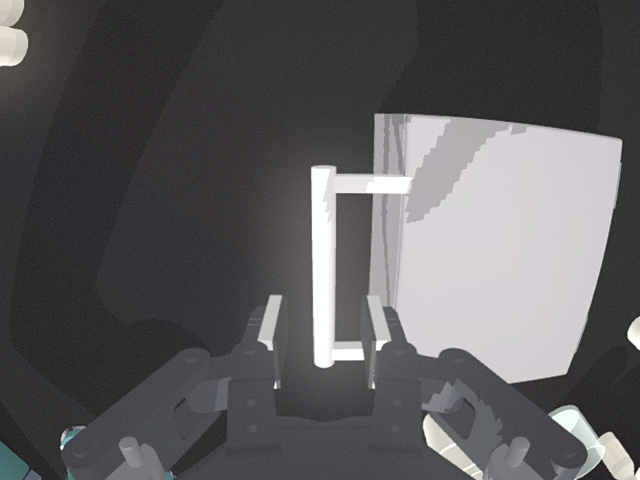

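The bar at (323,268) sits centred between the fingers. I'll descend and close.

Call:
servo_tool:
  deltas: [0,0.05,-0.5,0,0,0,0,0.05,-0.9,0,0,0,0,0.05,-1.16,0,0,0,0,0.05,-1.16,0,0,0,0,0.05,-1.16,0,0,0]

```text
time: 5.58
ee_pos: [406.5, 335.5, 99.1]
tcp_rot: [[0.216, 0.976, 0.001], [0.976, -0.216, 0.001], [0.001, 0.001, -1.0]]
ft_force: [0.1, 0.1, 1.1]
opening: 32.2
grasp_force: 0.0
```

Call:
servo_tool:
  deltas: [0,0,0,0,0,0,0,0,0,0,0,0,0,0,0,0,0,0,0,0,0,0,0,0,0,0,0,0,0,0]
  grip: 0
  newtons: 30

```text
time: 6.2
ee_pos: [405.9, 335.7, 99.4]
tcp_rot: [[0.216, 0.976, 0.0], [0.976, -0.216, 0.001], [0.001, 0.0, -1.0]]
ft_force: [-3.4, -0.7, 4.9]
opening: 11.0
grasp_force: 29.5
```

Call:
servo_tool:
  deltas: [0.01,0,0.26,0,0,0,0.05,-0.01,0.51,0,0,0,0.1,-0.02,0.77,0,0,0,0.17,-0.04,1.01,0,0,0,0.25,-0.06,1.26,0,0,0,0.355,-0.08,1.5,0,0,0,0.47,-0.1,1.73,0,0,0,0.61,-0.13,1.94,0,0,0,0.75,-0.17,2.15,0,0,0,0.92,-0.2,2.35,0,0,0,1.1,-0.24,2.53,0,0,0,1.28,-0.28,2.7,0,0,0]

```text
time: 7.7
ee_pos: [467.7, 322.1, 237.1]
tcp_rot: [[0.214, 0.977, -0.003], [0.977, -0.214, 0.003], [0.002, -0.004, -1.0]]
ft_force: [-10.4, 3.3, 7.3]
opening: 10.7
grasp_force: 29.2
```

Call:
servo_tool:
  deltas: [0.2,-0.04,0.16,0,0,0,0.42,-0.09,0.3,0,0,0,0.63,-0.14,0.42,0,0,0,0.86,-0.19,0.53,0,0,0,1.1,-0.24,0.62,0,0,0,1.34,-0.3,0.7,0,0,0,1.58,-0.35,0.75,0,0,0,1.83,-0.41,0.79,0,0,0,2.08,-0.46,0.81,0,0,0,2.34,-0.52,0.82,0,0,0,2.6,-0.57,0.8,0,0,0,2.84,-0.63,0.76,0,0,0]

```text
time: 9.2
ee_pos: [613.5, 290.1, 273.1]
tcp_rot: [[0.216, 0.976, 0.004], [0.976, -0.216, 0.002], [0.003, 0.003, -1.0]]
ft_force: [1.1, 6.6, 5.4]
opening: 10.4
grasp_force: 32.7
```

Call:
servo_tool:
  deltas: [0,0,0,0,0,0,0,0,0,0,0,0,0,0,0,0,0,0]

```text
time: 9.57
ee_pos: [613.8, 290.1, 272.8]
tcp_rot: [[0.216, 0.976, 0.005], [0.976, -0.216, 0.002], [0.003, 0.005, -1.0]]
ft_force: [2.7, 4.4, 5.1]
opening: 10.8
grasp_force: 32.8
```

Call:
servo_tool:
  deltas: [0,0,0,0,0,0,0,0,0,0,0,0,0,0,0,0,0,0,0,0,0.5,0,0,0,0,0,1.1,0,0,0,0,0,1.1,0,0,0,-0.4,-0.1,1.1,0,0,0,-1.4,-0.4,0.6,0,0,0,-2.4,-0.7,-0.2,0,0,0,-2.4,-0.7,-0.4,0,0,0,-2.4,-0.7,-0.4,0,0,0,-2.4,-0.7,-0.4,0,0,0]
  grip: 0.4

```text
time: 11.08
ee_pos: [494.0, 255.2, 253.4]
tcp_rot: [[0.217, 0.976, 0.004], [0.976, -0.217, 0.001], [0.002, 0.004, -1.0]]
ft_force: [-0.3, -0.3, 0.1]
opening: 34.1
grasp_force: 0.0
```

```bash
python3 - <<'E'
from h import *
o=bot.get_obs();print(o['ee_pos'].round(1),o['ft_force'].round(1),o['opening'])
c=cap('wrist');s=cap('scene')
a=cv2.resize(c['frame'],None,fx=.75,fy=.75,interpolation=3);b=cv2.resize(s['frame'][80:330,200:520],None,fx=1,fy=1)
o=np.zeros((360,800,3),np.uint8);o[:,:480]=a;o[:250,480:]=b;cv2.imwrite('pics/v3.png',o)
print(proj(c,[504,314,98]),proj(c,[504-12.5,314-56.5,98]),proj(c,[504+12.5,314+56.5,98]))
E
```

```text
[494.  255.2 253.4] [-0.3 -0.3  0.1] 34.07485733257
(np.float64(319.51152726397345), np.float64(146.11037884876788)) (np.float64(319.6125601546125), np.float64(215.51505807592514)) (np.float64(319.51509924851285), np.float64(74.54821184013886))
```

View pics/v3.png

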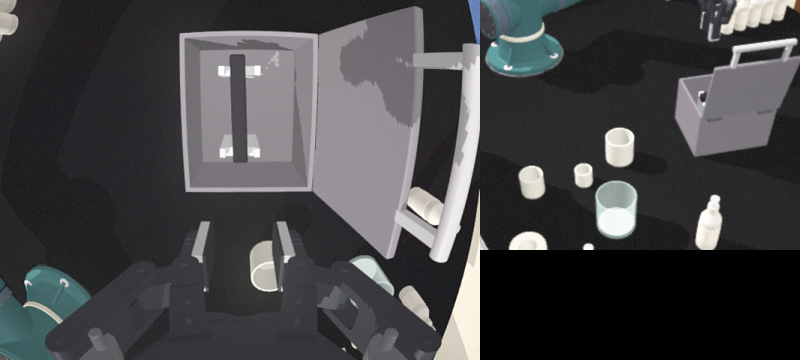

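The wrist view shows the lid resting open and the bar hanging in its notches, from (318,73) to (318,215) at full scale. That matches the prediction within 2 mm. I'll grasp it.

Call:
servo_tool:
  deltas: [0.1,0.6,0,0,0,0,0.19,1.19,0,0,0,0,0.19,1.19,-0.5,0,0,0,0.19,1.19,-1.3,0,0,0,0.19,1.19,-2.0,0,0,0,0.19,1.19,-2.6,0,0,0,0.19,1.19,-3.1,0,0,0,0.19,1.19,-3.48,0,0,0,0.19,1.19,-3.48,0,0,0,0.19,1.19,-3.48,0,0,0]

```text
time: 12.42
ee_pos: [502.6, 314.7, 78.8]
tcp_rot: [[0.216, 0.976, 0.002], [0.976, -0.216, 0.001], [0.002, 0.002, -1.0]]
ft_force: [0.8, -0.2, 0.5]
opening: 34.2
grasp_force: 0.0
```

Call:
servo_tool:
  deltas: [0,0,0,0,0,0,0,0,0,0,0,0,0,0,0,0,0,0,0,0,0,0,0,0,0,0,0,0,0,0]
  grip: 0
  newtons: 50

```text
time: 13.05
ee_pos: [502.6, 314.7, 79.2]
tcp_rot: [[0.216, 0.976, 0.003], [0.976, -0.216, 0.002], [0.002, 0.003, -1.0]]
ft_force: [0.7, 0.3, 4.9]
opening: 15.2
grasp_force: 50.2
```

Call:
servo_tool:
  deltas: [0,0,0.3,0,0,0,0,0,0.7,0,0,0,0,0,1.3,0,0,0,0,0,2.0,0,0,0,0,0,2.6,0,0,0,0,0,3.0,0,0,0,0,-0.4,3.0,0,0,0,0.05,-1.2,3.0,0,0,0,0.1,-2.2,3.0,0,0,0,0.15,-3.2,3.0,0,0,0,0.2,-4.2,3.0,0,0,0,0.25,-5.2,3.0,0,0,0]

```text
time: 14.55
ee_pos: [512.5, 51.4, 225.6]
tcp_rot: [[0.217, 0.976, -0.003], [0.976, -0.217, -0.001], [-0.001, -0.003, -1.0]]
ft_force: [0.4, 0.5, -0.3]
opening: 15.1
grasp_force: 49.4
```

Call:
servo_tool:
  deltas: [0.05,-1,0,0,0,0,0.1,-2,0,0,0,0,0.1,-3,0,0,0,0,0.1,-3.5,0,0,0,0,0.1,-3.5,0,0,0,0,0.1,-3.5,0,0,0,0]

```text
time: 15.3
ee_pos: [518.1, -120.6, 226.3]
tcp_rot: [[0.217, 0.976, -0.002], [0.976, -0.217, 0.001], [0.001, -0.002, -1.0]]
ft_force: [0.5, -0.9, -0.9]
opening: 15.1
grasp_force: 49.4
```

```bash
python3 - <<'E'
from h import *
o=bot.get_obs();print(o['ee_pos'].round(1),o['ft_force'].round(1),o['opening'],o['joints'].round(0))
c=cap('wrist');s=cap('scene')
a=cv2.resize(c['frame'],None,fx=.75,fy=.75,interpolation=3);b=cv2.resize(s['frame'][80:330,200:520],None,fx=1,fy=1)
o=np.zeros((360,800,3),np.uint8);o[:,:480]=a;o[:250,480:]=b;cv2.imwrite('pics/v4.png',o)
for n,p in dict(s=[529,-39,36],m=[508,-141,48],l=[493,64,60],b=[658,-24,80]).items(): print(n,np.round(proj(c,p)))
E
```

```text
[ 518.1 -120.6  226.3] [ 0.5 -0.9 -0.9] 15.05259393987038 [-19.   3.  81.   0.  96.  -7.]
s [317. 118.]
m [318. 234.]
l [247.  13.]
b [469.  73.]
```

View pics/v4.png

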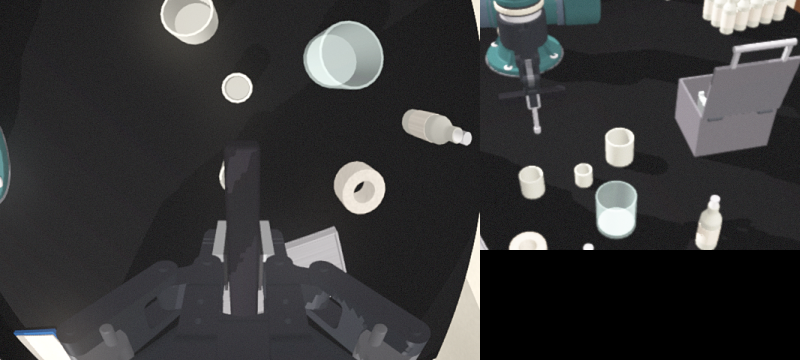

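Call:
servo_tool:
  deltas: [0.1,0.8,0,0,0,0,0.22,1.63,0,0,0,0,0.22,1.63,-0.8,0,0,0,0.22,1.63,-1.3,0,0,0,0.22,1.63,-1.6,0,0,0,0.22,1.63,-1.6,0,0,0,0.22,1.63,-1.6,0,0,0]

```text
time: 16.27
ee_pos: [530.8, -39.4, 148.8]
tcp_rot: [[0.216, 0.976, 0.003], [0.976, -0.216, -0.0], [0.0, 0.003, -1.0]]
ft_force: [-0.0, -0.9, -0.9]
opening: 15.4
grasp_force: 49.4
```

```bash
python3 - <<'E'
from h import *
o=bot.get_obs();p=o['ee_pos'];print(p.round(1))
s=cap('scene');d=cap('side');t=p+[0,0,-66]
ims=[]
for c in(s,d):
    u=proj(c,t);u2=proj(c,[529,-39,36]);print(np.round(u,1),np.round(u2,1))
    x,y=int(u[0])-50,int(u[1])-45;im=c['frame'][y:y+100,x:x+100];im=cv2.resize(im,None,fx=4,fy=4,interpolation=2);print(x,y)
    for q,k in((u,(0,0,255)),(u2,(0,255,0))): cv2.drawMarker(im,(int((q[0]-x)*4+2),int((q[1]-y)*4+2)),k,0,12)
    ims.append(im)
cv2.imwrite('pics/v5.png',np.hstack(ims))
E
```

```text
[530.8 -39.4 148.8]
[301.1 232.7] [302.1 248.6]
251 187
[360.6 247.6] [360.2 267.2]
310 202
```

View pics/v5.png

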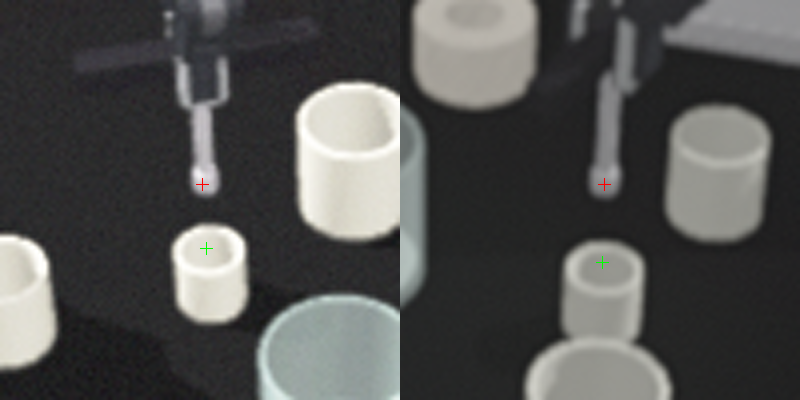

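Both views show the tip directly above the small cup's rim, within about 2 mm. I'll dip.

Call:
servo_tool:
  deltas: [-0.01,0.01,-0.5,0,0,0,-0.01,0.01,-1,0,0,0,-0.01,0.01,-1.43,0,0,0,-0.01,0.01,-1.43,0,0,0,-0.01,0.01,-1.43,0,0,0,-0.01,0.01,-1.43,0,0,0,-0.01,0.01,-1.43,0,0,0,-0.01,0.01,-1.43,0,0,0,-0.01,0.01,-1.43,0,0,0,-0.01,0.01,-1.43,0,0,0,-0.01,0.01,-1.43,0,0,0,-0.01,0.01,-1.43,0,0,0]

```text
time: 17.88
ee_pos: [529.5, -38.8, 75.8]
tcp_rot: [[0.216, 0.976, -0.0], [0.976, -0.216, -0.0], [-0.0, -0.0, -1.0]]
ft_force: [-0.8, -0.3, -0.4]
opening: 15.1
grasp_force: 49.4
```

Call:
servo_tool:
  deltas: [0,0,0,0,0,0,0,0,0.4,0,0,0,0,0,1,0,0,0,0,0,1.8,0,0,0,0,0,2.2,0,0,0,0,0,2.2,0,0,0,0,0,2.2,0,0,0]

```text
time: 18.75
ee_pos: [528.9, -38.7, 184.5]
tcp_rot: [[0.216, 0.976, -0.002], [0.976, -0.216, 0.0], [-0.0, -0.002, -1.0]]
ft_force: [0.7, -0.3, -1.7]
opening: 15.3
grasp_force: 49.4
```

```bash
python3 - <<'E'
from h import *
o=bot.get_obs();print(o['ee_pos'].round(1))
sc=cap('scene');sd=cap('side')
D={18:36,24:48,30:60}
for c,roi in((sc,(80,200,400,400)),(sd,(340,220,490,345))):
    for s,ce,m in blobs(c,105,roi,150):
        r=min(D,key=lambda k:abs(s[2]-k*30/30)) if 0 else None
        print(s,ce.round(),[(k,cyl(c,m,k,D[k]).round().tolist()) for k in D] if s[4]<1200 else '')
E
```

```text
[528.9 -38.7 184.5]
[ 325  207   30   40 1027] [339. 227.] [(18, [[508.0, 57.0], [458.0, 80.0]]), (24, [[502.0, 60.0], [476.0, 72.0]]), (30, [[497.0, 62.0], [494.0, 63.0]])]
[294 243  19  25 415] [303. 255.] [(18, [[531.0, -40.0], [530.0, -37.0]]), (24, [[525.0, -38.0], [547.0, -43.0]]), (30, [[519.0, -36.0], [565.0, -49.0]])]
[238 245  27  34 720] [252. 262.] [(18, [[513.0, -151.0], [490.0, -134.0]]), (24, [[507.0, -150.0], [508.0, -138.0]]), (30, [[501.0, -149.0], [526.0, -142.0]])]
[ 100  246  110  123 7648] [153. 306.] 
[ 315  261   42   58 2072] [336. 289.] 
[ 229  312   40   43 1372] [248. 332.] 
[ 298  323   25   57 1067] [310. 354.] [(18, [[775.0, -129.0], [724.0, -104.0]]), (24, [[770.0, -127.0], [738.0, -109.0]]), (30, [[764.0, -125.0], [752.0, -114.0]])]
[427 220  46   8 194] [456. 222.] [(18, [[418.0, -311.0], [410.0, -243.0]]), (24, [[419.0, -317.0], [407.0, -220.0]]), (30, [[420.0, -323.0], [404.0, -197.0]])]
[377 229  25  33 709] [389. 245.] [(18, [[501.0, -136.0], [514.0, -160.0]]), (24, [[502.0, -142.0], [508.0, -139.0]]), (30, [[504.0, -148.0], [502.0, -117.0]])]
[ 341  262   37   74 1994] [359. 302.]
```

Call:
servo_tool:
  deltas: [-0.2,-1,0,0,0,0,-0.44,-2.07,0,0,0,0,-0.44,-2.07,0,0,0,0,-0.44,-2.07,-0.8,0,0,0,-0.44,-2.07,-1.6,0,0,0,-0.44,-2.07,-2.12,0,0,0,-0.44,-2.07,-2.12,0,0,0,-0.44,-2.07,-2.12,0,0,0]

```text
time: 19.85
ee_pos: [508.2, -142.0, 80.7]
tcp_rot: [[0.216, 0.976, 0.001], [0.976, -0.216, -0.0], [0.0, 0.001, -1.0]]
ft_force: [0.1, 0.1, -0.6]
opening: 15.1
grasp_force: 49.4
```

Call:
servo_tool:
  deltas: [0,0,0,0,0,0,0,0,0,0,0,0,0,0,0,0,0,0,0,0,0,0,0,0,0,0,0,0,0,0,0,0,0,0,0,0,0,0,0,0,0,0,0,0,0,0,0,0,0,0,0.8,0,0,0,0,0,1.6,0,0,0,0,0,2.2,0,0,0,0,0,2.2,0,0,0]

```text
time: 21.35
ee_pos: [509.2, -143.0, 193.0]
tcp_rot: [[0.216, 0.976, 0.007], [0.976, -0.216, -0.003], [-0.001, 0.007, -1.0]]
ft_force: [0.3, 0.1, -0.5]
opening: 14.9
grasp_force: 49.4
```

```bash
python3 - <<'E'
from h import *
o=bot.get_obs();print(o['ee_pos'].round(1))
sc=cap('scene','s6');sd=cap('side')
for c,roi in((sc,(80,200,400,400)),(sd,(270,220,490,345))):
    for s,ce,m in blobs(c,105,roi,150): print(s,ce.round())
E
```

```text
[ 509.2 -143.   193. ]
[236 200  14  28 171] [244. 213.]
[ 325  207   30   40 1027] [339. 227.]
[294 243  19  25 415] [303. 255.]
[238 245  27  34 724] [252. 262.]
[ 100  246  110  123 7657] [153. 306.]
[ 315  261   42   58 2074] [336. 289.]
[ 229  311   40   44 1372] [248. 332.]
[ 298  323   25   57 1065] [310. 354.]
[314 220  29   9 200] [328. 223.]
[427 220  46   8 193] [456. 222.]
[ 276  226   40   54 1756] [296. 254.]
[377 229  25  33 710] [389. 245.]
[ 341  262   37   74 1991] [359. 302.]
[270 292  47  53 495] [279. 323.]
```

Call:
servo_tool:
  deltas: [-0.1,1,0,0,0,0,-0.2,2,0,0,0,0,-0.26,3,0,0,0,0,-0.26,4.12,0,0,0,0,-0.26,4.12,0,0,0,0,-0.26,4.12,-0.6,0,0,0,-0.26,4.12,-1.4,0,0,0,-0.26,4.12,-2.1,0,0,0,-0.26,4.12,-2.1,0,0,0,-0.26,4.12,-2.1,0,0,0]

```text
time: 22.7
ee_pos: [494.9, 63.0, 85.3]
tcp_rot: [[0.217, 0.976, 0.0], [0.976, -0.217, -0.0], [-0.0, 0.0, -1.0]]
ft_force: [0.7, 0.3, -1.0]
opening: 15.0
grasp_force: 49.4
```

Call:
servo_tool:
  deltas: [0,0,0,0,0,0,0,0,0,0,0,0,0,0,0,0,0,0,0,0,0,0,0,0,0,0,0,0,0,0,0,0,0,0,0,0,0,0,0,0,0,0,0,0,0,0,0,0,0,0,0.8,0,0,0,0,0,1.6,0,0,0,0,0,2.4,0,0,0,0,0,2.4,0,0,0]

```text
time: 24.2
ee_pos: [496.8, 63.7, 209.3]
tcp_rot: [[0.216, 0.976, 0.009], [0.976, -0.216, 0.0], [0.002, 0.009, -1.0]]
ft_force: [-0.3, 0.2, -0.8]
opening: 15.1
grasp_force: 49.4
```

```bash
python3 - <<'E'
from h import *
o=bot.get_obs();print(o['ee_pos'].round(1))
sc=cap('scene');sd=cap('side')
for c,roi in((sc,(80,200,400,400)),(sd,(270,220,490,345))):
    for s,ce,m in blobs(c,105,roi,150): print(s,ce.round())
E
```

```text
[496.8  63.7 209.3]
[ 325  207   30   40 1027] [339. 227.]
[294 243  19  25 415] [303. 255.]
[238 245  27  34 723] [252. 262.]
[ 100  246  110  123 7657] [153. 306.]
[ 315  261   42   58 2075] [336. 289.]
[ 229  312   39   43 1371] [248. 332.]
[ 298  323   25   57 1064] [310. 354.]
[314 220  29   9 200] [328. 223.]
[ 341  220   37  116 2211] [359. 296.]
[427 220  46   8 193] [456. 222.]
[ 276  226   40   54 1753] [296. 254.]
[377 229  25  33 710] [389. 245.]
[270 308  47  37 398] [281. 328.]
```

Call:
servo_tool:
  deltas: [0.8,-0.4,0,0,0,0,1.7,-0.9,0,0,0,0,2.6,-1.4,0,0,0,0,3.28,-1.76,0,0,0,0,3.28,-1.76,0,0,0,0,3.28,-1.76,-0.6,0,0,0,3.28,-1.76,-1.4,0,0,0,3.28,-1.76,-2.1,0,0,0,3.28,-1.76,-2.3,0,0,0,3.28,-1.76,-2.3,0,0,0]

```text
time: 25.55
ee_pos: [657.5, -23.9, 89.0]
tcp_rot: [[0.216, 0.976, -0.002], [0.976, -0.216, 0.0], [-0.0, -0.002, -1.0]]
ft_force: [0.5, 0.1, -0.7]
opening: 15.3
grasp_force: 49.4
```

Call:
servo_tool:
  deltas: [0,0,0,0,0,0,0,0,0,0,0,0,0,0,0,0,0,0,0,0,0,0,0,0,0,0,0,0,0,0,0,0,0,0,0,0,0,0,0,0,0,0,0,0,0,0,0,0,0,0,0.8,0,0,0,0,0,1.7,0,0,0,0,0,2.7,0,0,0,0,0,2.7,0,0,0]

```text
time: 27.05
ee_pos: [661.0, -24.6, 232.1]
tcp_rot: [[0.216, 0.976, 0.013], [0.976, -0.216, -0.002], [0.001, 0.013, -1.0]]
ft_force: [1.2, 0.0, -0.2]
opening: 14.8
grasp_force: 49.4
```

```bash
python3 - <<'E'
from h import *
o=bot.get_obs();print(o['ee_pos'].round(1))
sc=cap('scene','s7');sd=cap('side')
for c,roi in((sc,(80,200,400,400)),(sd,(270,220,490,345))):
    for s,ce,m in blobs(c,105,roi,150): print(s,ce.round())
E
```

```text
[661.  -24.6 232.1]
[325 202  30  45 956] [339. 228.]
[294 243  19  25 415] [303. 255.]
[238 245  27  34 722] [252. 262.]
[ 100  246  110  123 7654] [153. 306.]
[ 315  261   42   58 2073] [336. 289.]
[ 229  311   39   44 1369] [248. 332.]
[ 298  323   25   57 1066] [310. 354.]
[314 220  29   9 200] [328. 223.]
[427 220  46   8 195] [455. 222.]
[ 276  226   40   54 1751] [296. 254.]
[377 229  25  33 710] [389. 245.]
[ 341  262   37   74 1994] [359. 302.]
[270 281  47  64 521] [279. 322.]
```

View pics/s7.png

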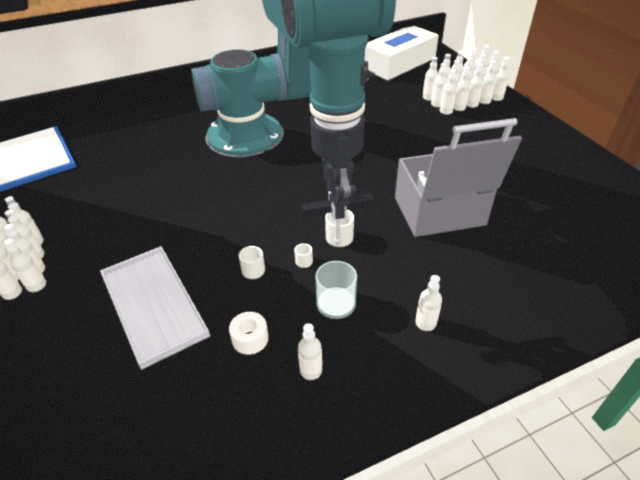

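Everything is undisturbed, with the lid open. I'll return the probe to the case, going around the open lid.

Call:
servo_tool:
  deltas: [-0.9,0.4,0,0,0,0,-1.8,0.9,0,0,0,0,-2.7,1.4,0,0,0,0,-3.11,2.2,0,0,0,0,-3.11,3.2,0,0,0,0,-3.11,4.2,0,0,0,0,-3.11,5.2,0,0,0,0,-3.11,6.1,0,0,0,0,-3.11,6.77,0,0,0,0,-3.11,6.77,0,0,0,0,-3.11,6.77,0,0,0,0,-3.11,6.77,0,0,0,0]

```text
time: 28.65
ee_pos: [503.0, 313.0, 224.2]
tcp_rot: [[0.218, 0.976, -0.001], [0.976, -0.218, -0.001], [-0.001, -0.001, -1.0]]
ft_force: [-0.2, -0.4, -0.9]
opening: 15.5
grasp_force: 49.5
```

Call:
servo_tool:
  deltas: [0,0,0,0,0,0,0,0,0,0,0,0]

```text
time: 28.9
ee_pos: [503.2, 313.6, 225.1]
tcp_rot: [[0.217, 0.976, 0.0], [0.976, -0.217, 0.0], [0.0, 0.0, -1.0]]
ft_force: [-0.3, -1.3, -0.5]
opening: 15.1
grasp_force: 49.5
```

Call:
servo_tool:
  deltas: [-0.01,0.02,-0.6,0,0,0,-0.01,0.02,-1.2,0,0,0,-0.01,0.02,-1.7,0,0,0,-0.01,0.02,-2.2,0,0,0,-0.01,0.02,-2.5,0,0,0,-0.01,0.02,-2.75,0,0,0,-0.01,0.02,-2.9,0,0,0,-0.01,0.02,-2.9,0,0,0,-0.01,0.02,-2.9,0,0,0]

```text
time: 30.02
ee_pos: [502.9, 315.4, 80.6]
tcp_rot: [[0.216, 0.976, 0.001], [0.976, -0.216, 0.0], [0.001, 0.001, -1.0]]
ft_force: [0.2, -0.8, -1.4]
opening: 15.2
grasp_force: 49.5
```

Call:
servo_tool:
  deltas: [0,0,-0.03,0,0,0,0,0,-0.03,0,0,0]

```text
time: 30.28
ee_pos: [502.9, 315.4, 79.2]
tcp_rot: [[0.216, 0.976, 0.001], [0.976, -0.216, 0.001], [0.001, 0.001, -1.0]]
ft_force: [-0.6, -0.4, 1.7]
opening: 15.2
grasp_force: 49.7
```

Call:
servo_tool:
  deltas: [0,0,0,0,0,0,0,0,0,0,0,0,0,0,0,0,0,0,0,0,0.3,0,0,0,0,0,0.8,0,0,0,0,0,1.6,0,0,0,0,0,2.5,0,0,0,-0.1,-0.6,3.4,0,0,0,-0.2,-1.2,3.5,0,0,0,-0.2,-1.2,3.5,0,0,0,-0.2,-1.2,3.5,0,0,0]
  grip: 0.4

```text
time: 31.65
ee_pos: [492.4, 255.5, 253.5]
tcp_rot: [[0.216, 0.976, 0.0], [0.976, -0.216, 0.001], [0.001, -0.0, -1.0]]
ft_force: [0.3, -0.2, -0.2]
opening: 34.2
grasp_force: 0.0
```

```bash
python3 - <<'E'
from h import *
o=bot.get_obs();print(o['ee_pos'].round(1),o['opening'])
c=cap('wrist');s=cap('scene')
a=cv2.resize(c['frame'],None,fx=.75,fy=.75,interpolation=3);b=s['frame'][80:440,200:520]
o=np.zeros((360,800,3),np.uint8);o[:,:480]=a;o[:,480:]=b;cv2.imwrite('pics/v8.png',o)
E
```

```text
[492.4 255.5 253.5] 34.220142944804074
```

View pics/v8.png

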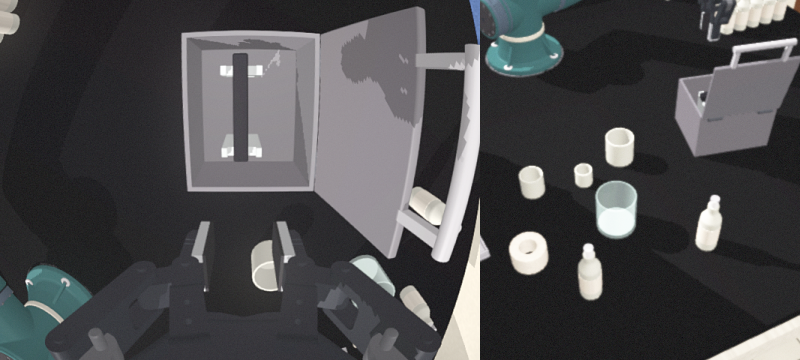

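The probe is back in both notches, from (318,73) to (320,215) at full scale. The lid is open and all cups stand. Next I'll move the cups to the tray.

Call:
servo_tool:
  deltas: [-0.2,-1,-0.1,0,0,0,-0.4,-2,-0.2,0,0,-1.7,-0.5,-3,-0.3,0,0,-3.4,-0.6,-4,-0.4,0,0,-5.1,-0.8,-5,-0.4,0,0,-6.8,-0.9,-6,-0.4,0,0,-8.5,-1,-7,-0.4,0,0,-10,-1.2,-8,-0.4,0,0,-11.63,-1.25,-9.1,-0.4,0,0,-11.63,-1.25,-9.1,-0.4,0,0,-11.63,-1.25,-9.1,-0.4,0,0,-11.63,-1.25,-9.1,-0.4,0,0,-11.63]
  grip: 0.85

```text
time: 33.25
ee_pos: [430.4, -198.5, 233.1]
tcp_rot: [[0.991, 0.137, -0.0], [0.137, -0.991, 0.001], [-0.0, -0.001, -1.0]]
ft_force: [0.1, 0.2, -0.3]
opening: 72.6
grasp_force: 0.0
```

```bash
python3 - <<'E'
from h import *
o=bot.get_obs();print(o['ee_pos'].round(1),o['tcp_rot'].round(3).tolist(),o['opening'],o['joints'].round(0))
c=cap('wrist','w9')
for n,p in dict(s=[529,-39,36],m=[508,-142,48],l=[493,64,60],t1=[377,-303,18],t2=[393,-431,18],t3=[661,-393,18],t4=[646,-270,18]).items(): print(n,np.round(proj(c,p)))
E
```

```text
[ 430.4 -198.5  233.1] [[0.991, 0.137, -0.0], [0.137, -0.991, 0.001], [-0.0, -0.001, -1.0]] 72.58072172024411 [-32.  -5.  88.   0.  97.  51.]
s [172.  85.]
m [273. 115.]
l [ 70. 120.]
t1 [414. 263.]
t2 [519. 262.]
t3 [537.  22.]
t4 [428.   1.]
```

View pics/w9.png

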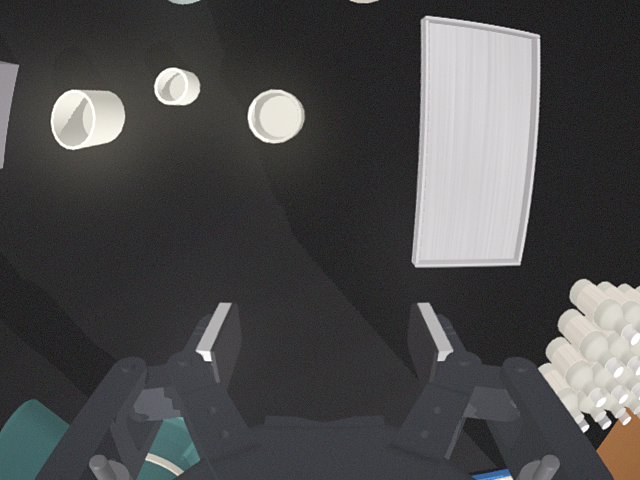

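The wrist view shows the medium cup's rim at (275,116) as predicted. The tray corners are (413,265), (521,263), (539,36) and (424,17).

Call:
servo_tool:
  deltas: [0.8,0.6,0,0,0,0,1.55,1.11,0,0,0,0,1.55,1.11,-1,0,0,0,1.55,1.11,-2,0,0,0,1.55,1.11,-3,0,0,0,1.55,1.11,-3.7,0,0,0,1.55,1.11,-4.2,0,0,0,1.55,1.11,-4.42,0,0,0,1.55,1.11,-4.42,0,0,0,1.55,1.11,-4.42,0,0,0]

```text
time: 34.55
ee_pos: [508.7, -144.5, 13.9]
tcp_rot: [[0.991, 0.135, 0.003], [0.135, -0.991, -0.001], [0.003, 0.002, -1.0]]
ft_force: [0.6, -0.1, 0.8]
opening: 72.7
grasp_force: 0.0
```

Call:
servo_tool:
  deltas: [0,0,0,0,0,0,0,0,0,0,0,0,0,0,0,0,0,0,0,0,0,0,0,0,0,0,0,0,0,0]
  grip: 0.35
  newtons: 20

```text
time: 35.17
ee_pos: [508.5, -144.7, 13.8]
tcp_rot: [[0.991, 0.134, 0.002], [0.134, -0.991, -0.001], [0.002, 0.001, -1.0]]
ft_force: [-0.7, 1.2, 5.8]
opening: 48.5
grasp_force: 21.1
```

```bash
python3 - <<'E'
from h import *
c=bot.capture('wrist')
T=np.eye(4);T[:3,:3]=[[0.991,.137,0],[.137,-.991,0],[0,0,-1]];T[:3,3]=[430.4,-198.5,233.1]
c['E']=T@np.array(c['hand_eye']);c['fish']=True;c['f']=240/np.tan(np.radians(c['vfov'])/2)
q=np.array([onz(c,*p,18) for p in ((413,265),(521,263),(539,36),(424,17))])[:,:2]
print(q.round(),q.mean(0))
for a,b in((0,3),(1,2),(1,0),(2,3)):
    d=q[b]-q[a];print(np.linalg.norm(d).round(),np.degrees(np.arctan2(d[1],d[0])).round(1))
print([onz(c,*p,z).round(0) for p,z in(((275,116),48),((177,86),36),((87,119),60))])
E
```

```text
[[ 374. -302.]
 [ 393. -435.]
 [ 646. -397.]
 [ 628. -268.]] [ 510.30917672 -350.55542683]
256.0 7.7
256.0 8.3
134.0 97.9
131.0 98.0
[array([ 507., -144.,   48.]), array([528., -45.,  36.]), array([494.,  42.,  60.])]
```

Call:
servo_tool:
  deltas: [0,0,0.6,0,0,0,0,0,1.3,0,0,0,0,0,2,0,0,0,0.02,-0.9,2,0,0,0,0.03,-1.8,2,0,0,0,0.04,-2.7,2,0,0,0,0.05,-3.5,2,0,0,0,0.05,-4.1,2,0,0,0,0.05,-4.1,2,0,0,0,0.05,-4.1,1.4,0,0,0,0.05,-4.1,0.8,0,0,0,0.05,-4.1,0.4,0,0,0]

```text
time: 36.72
ee_pos: [509.3, -347.6, 30.2]
tcp_rot: [[0.991, 0.135, -0.002], [0.135, -0.991, 0.002], [-0.002, -0.003, -1.0]]
ft_force: [0.6, 0.2, 0.4]
opening: 48.1
grasp_force: 21.0
```

Call:
servo_tool:
  deltas: [0,0,-0.15,0,0,0,0,0,-0.3,0,0,0,0,0,-0.31,0,0,0,0,0,-0.31,0,0,0]

```text
time: 37.22
ee_pos: [510.6, -349.7, 17.7]
tcp_rot: [[0.991, 0.134, 0.001], [0.134, -0.991, -0.001], [0.001, 0.001, -1.0]]
ft_force: [0.7, -0.4, -0.2]
opening: 48.2
grasp_force: 21.2
```

```bash
python3 - <<'E'
from h import *
o=bot.get_obs();print(o['ee_pos'].round(1),o['opening'])
s=cap('scene');d=cap('side')
a=cv2.resize(s['frame'][190:390,80:380],None,fx=1.33,fy=1.33);b=cv2.resize(d['frame'][140:340,250:550],None,fx=1.33,fy=1.33)
cv2.imwrite('pics/v10.png',np.hstack([a,b]))
E
```

```text
[ 510.6 -349.7   17.7] 48.19328920181504
```

View pics/v10.png

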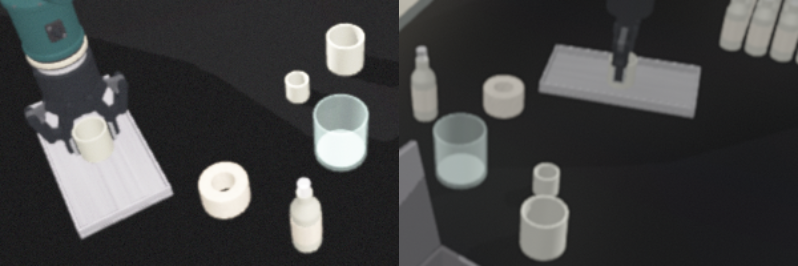

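The medium cup stands in the middle of the tray, between the fingers. I'll release it and go to the small cup.

Call:
servo_tool:
  deltas: [0,0,0,0,0,0,0,0,0,0,0,0,0,0,0,0,0,0,0,0,0.5,0,0,0,0,0,1.2,0,0,0,0,0,2.2,0,0,0,0.1,0.8,2.8,0,0,0,0.2,1.8,2.8,0,0,0,0.3,2.8,2.8,0,0,0,0.36,3.8,2.8,0,0,0,0.36,4.8,2.8,0,0,0,0.36,5.6,2.8,0,0,0]
  grip: 0.75

```text
time: 38.83
ee_pos: [527.8, -67.4, 156.9]
tcp_rot: [[0.991, 0.135, 0.0], [0.135, -0.991, 0.0], [0.0, -0.0, -1.0]]
ft_force: [-0.1, -0.3, -0.4]
opening: 64.2
grasp_force: 0.0
```

Call:
servo_tool:
  deltas: [0,0.6,0,0,0,0,0,0.6,0,0,0,0,0,0.6,0,0,0,0]

```text
time: 39.2
ee_pos: [528.1, -39.9, 156.9]
tcp_rot: [[0.991, 0.134, 0.0], [0.134, -0.991, -0.001], [-0.0, 0.001, -1.0]]
ft_force: [0.6, 0.1, -0.3]
opening: 64.6
grasp_force: 0.0
```

```bash
cat > chk.py <<'E'
from h import *
o=bot.get_obs();print(o['ee_pos'].round(1),o['opening'])
sc=cap('scene');sd=cap('side')
D={18:36,24:48,30:60}
for c,roi in((sc,(80,200,400,400)),(sd,(270,170,490,345))):
    for s,ce,m in blobs(c,105,roi,150): print(s,ce.round(),[(k,cyl(c,m,k,D[k]).round().tolist()) for k in D] if s[4]<1200 else '')
E
python3 chk.py
```

```text
[528.1 -39.9 156.9] 64.56321734040567
[ 325  207   30   40 1028] [339. 227.] [(18, [[508.0, 57.0], [458.0, 80.0]]), (24, [[502.0, 60.0], [476.0, 72.0]]), (30, [[497.0, 62.0], [494.0, 63.0]])]
[294 243  19  25 415] [303. 255.] [(18, [[531.0, -40.0], [530.0, -37.0]]), (24, [[525.0, -38.0], [547.0, -43.0]]), (30, [[519.0, -36.0], [565.0, -49.0]])]
[ 100  246  110  123 7650] [153. 306.] 
[ 315  261   42   58 2072] [336. 289.] 
[ 229  312   40   43 1370] [248. 332.] 
[ 298  323   25   57 1065] [310. 354.] [(18, [[775.0, -129.0], [724.0, -104.0]]), (24, [[770.0, -127.0], [738.0, -109.0]]), (30, [[764.0, -125.0], [752.0, -114.0]])]
[270 176   9  55 316] [273. 209.] [(18, [[765.0, -130.0], [812.0, -224.0]]), (24, [[768.0, -135.0], [799.0, -202.0]]), (30, [[771.0, -140.0], [787.0, -180.0]])]
[ 364  176  112   52 3834] [424. 201.] 
[313 197  31  32 849] [328. 212.] [(18, [[660.0, -186.0], [674.0, -217.0]]), (24, [[662.0, -191.0], [665.0, -195.0]]), (30, [[664.0, -197.0], [655.0, -173.0]])]
[ 276  226   40   54 1740] [296. 254.] 
[ 341  262   37   74 1992] [359. 302.] 
[270 285  47  60 512] [279. 322.] [(18, [[592.0, 122.0], [566.0, 169.0]]), (24, [[595.0, 117.0], [558.0, 184.0]]), (30, [[598.0, 112.0], [550.0, 199.0]])]
```

Call:
servo_tool:
  deltas: [0.02,0.02,-1,0,0,0,0.02,0.02,-1.9,0,0,0,0.02,0.02,-2.5,0,0,0,0.02,0.02,-2.95,0,0,0,0.02,0.02,-2.95,0,0,0,0.02,0.02,-2.95,0,0,0]

```text
time: 40.05
ee_pos: [529.9, -39.1, 10.4]
tcp_rot: [[0.991, 0.133, 0.002], [0.133, -0.991, -0.0], [0.002, 0.001, -1.0]]
ft_force: [0.2, -0.2, 0.6]
opening: 64.1
grasp_force: 0.0
```

Call:
servo_tool:
  deltas: [0,0,0,0,0,0,0,0,0,0,0,0,0,0,0,0,0,0,0,0,0,0,0,0,0,0,0,0,0,0,0,0,0,0,0,0]
  grip: 0.25

```text
time: 40.8
ee_pos: [530.2, -38.6, 10.9]
tcp_rot: [[0.991, 0.134, 0.003], [0.134, -0.991, -0.001], [0.003, 0.001, -1.0]]
ft_force: [-0.2, 0.1, 5.0]
opening: 34.3
grasp_force: 20.6
```

Call:
servo_tool:
  deltas: [0,0,0.6,0,0,0,0,0,1.3,0,0,0,0,0,2.2,0,0,0,0.1,-0.9,2.2,0,0,0,0.3,-1.8,2.2,0,0,0,0.4,-2.8,2.2,0,0,0,0.6,-3.8,2.2,0,0,0,0.8,-4.8,2.2,0,0,0,1,-5.6,2.2,0,0,0,1,-6.03,2.2,0,0,0,1,-6.03,2.2,0,0,0,1,-6.03,1.4,0,0,0]

```text
time: 42.3
ee_pos: [581.6, -340.1, 83.9]
tcp_rot: [[0.991, 0.135, 0.008], [0.135, -0.991, -0.005], [0.007, 0.006, -1.0]]
ft_force: [-0.4, 0.2, -0.6]
opening: 34.7
grasp_force: 20.2
```

Call:
servo_tool:
  deltas: [0,0,-0.5,0,0,0,0,0,-0.9,0,0,0,0,0,-1.15,0,0,0,0,0,-1.31,0,0,0,0,0,-1.31,0,0,0,0,0,-1.31,0,0,0]

```text
time: 43.05
ee_pos: [579.6, -340.2, 14.7]
tcp_rot: [[0.991, 0.134, 0.002], [0.134, -0.991, -0.001], [0.001, 0.001, -1.0]]
ft_force: [-1.3, 1.0, 1.4]
opening: 34.4
grasp_force: 20.3
```

Call:
servo_tool:
  deltas: [0,0,0,0,0,0,0,0,0,0,0,0,0,0,0,0,0,0,0,0,0.5,0,0,0,0,0,1.3,0,0,0,-0.1,0.4,2.4,0,0,0,-0.3,1.4,3,0,0,0,-0.6,2.4,3,0,0,0,-0.8,3.4,3,0,0,0,-1,4.4,3,0,0,0,-1.2,5.4,3,0,0,0,-1.4,6.4,3,0,0,0]
  grip: 0.65

```text
time: 44.55
ee_pos: [508.5, -18.3, 164.0]
tcp_rot: [[0.991, 0.134, 0.001], [0.134, -0.991, -0.0], [0.001, 0.0, -1.0]]
ft_force: [1.7, 0.5, -0.0]
opening: 55.2
grasp_force: 0.0
```

Call:
servo_tool:
  deltas: [-0.2,0.8,0,0,0,0,-0.31,1.67,0,0,0,0,-0.31,1.67,0,0,0,0,-0.31,1.67,0,0,0,0,-0.31,1.67,0,0,0,0]
  grip: 1

```text
time: 45.18
ee_pos: [493.8, 62.6, 163.8]
tcp_rot: [[0.991, 0.133, 0.0], [0.133, -0.991, -0.0], [-0.0, 0.0, -1.0]]
ft_force: [-0.4, -1.0, -0.4]
opening: 84.8
grasp_force: 0.0
```

```bash
python3 chk.py; python3 - <<'E'
from h import *
w=cap('wrist');s=cap('scene')
a=cv2.resize(w['frame'],None,fx=.75,fy=.75,interpolation=3);b=s['frame'][100:460,80:400]
cv2.imwrite('pics/v11.png',np.hstack([a,b]));print(proj(w,[494,63,60]))
E
```

```text
[493.8  62.6 163.8] 84.83002348946394
[ 325  207   30   40 1027] [339. 227.] [(18, [[508.0, 57.0], [458.0, 80.0]]), (24, [[502.0, 60.0], [476.0, 72.0]]), (30, [[497.0, 62.0], [494.0, 63.0]])]
[ 100  246  110  123 7655] [153. 306.] 
[ 315  261   42   57 2073] [336. 289.] 
[ 229  311   40   44 1373] [248. 332.] 
[ 298  323   25   57 1067] [310. 354.] [(18, [[775.0, -129.0], [724.0, -104.0]]), (24, [[770.0, -127.0], [738.0, -109.0]]), (30, [[764.0, -125.0], [752.0, -114.0]])]
[270 176   9  55 316] [273. 209.] [(18, [[765.0, -130.0], [812.0, -224.0]]), (24, [[768.0, -135.0], [799.0, -202.0]]), (30, [[771.0, -140.0], [787.0, -180.0]])]
[ 376  178  100   50 3403] [429. 202.] 
[313 197  31  32 849] [328. 212.] [(18, [[660.0, -186.0], [674.0, -217.0]]), (24, [[662.0, -191.0], [665.0, -195.0]]), (30, [[664.0, -197.0], [655.0, -173.0]])]
[ 276  226   40   54 1752] [296. 254.] 
[ 341  286   37   50 1551] [358. 310.] 
[270 320  47  25 274] [285. 333.] [(18, [[592.0, 122.0], [566.0, 169.0]]), (24, [[595.0, 117.0], [558.0, 184.0]]), (30, [[598.0, 112.0], [550.0, 199.0]])]
(np.float64(324.1375458229628), np.float64(235.83311820697313))
```

View pics/v11.png

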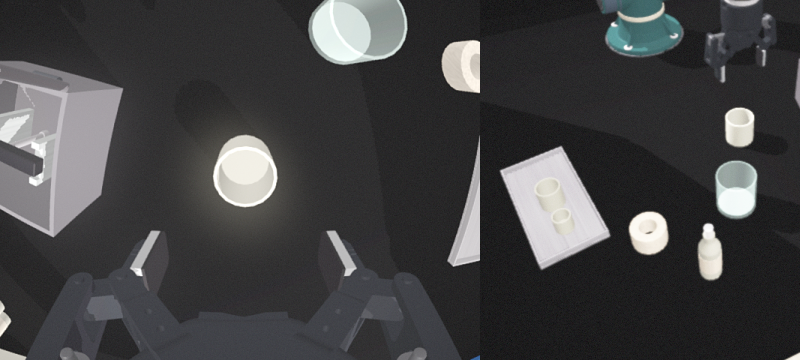

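Both other cups stand in the tray. The large cup's rim is at (327,236) full scale, as predicted. I'll grasp it.

Call:
servo_tool:
  deltas: [0,-0.02,-1,0,0,0,0,-0.02,-1.9,0,0,0,0,-0.02,-2.5,0,0,0,0,-0.02,-2.88,0,0,0,0,-0.02,-2.88,0,0,0,0,-0.02,-2.88,0,0,0]

```text
time: 46.12
ee_pos: [494.4, 62.4, 20.8]
tcp_rot: [[0.991, 0.134, 0.002], [0.134, -0.991, -0.0], [0.002, 0.0, -1.0]]
ft_force: [0.3, 0.3, -0.2]
opening: 85.9
grasp_force: 0.0
```

Call:
servo_tool:
  deltas: [0,0,0,0,0,0,0,0,0,0,0,0,0,0,0,0,0,0,0,0,0,0,0,0,0,0,0,0,0,0]
  grip: 0.5

```text
time: 46.75
ee_pos: [494.7, 62.6, 21.4]
tcp_rot: [[0.991, 0.134, 0.003], [0.134, -0.991, -0.0], [0.003, 0.001, -1.0]]
ft_force: [0.2, -0.2, 6.6]
opening: 61.3
grasp_force: 22.3
```

Call:
servo_tool:
  deltas: [0,0,0.6,0,0,0,0,0,1.3,0,0,0,0,-0.3,2.2,0,0,0,-0.1,-1.2,2.2,0,0,0,-0.3,-2.2,2.2,0,0,0,-0.4,-3.2,2.2,0,0,0,-0.6,-4.2,2.2,0,0,0,-0.8,-5.2,2.2,0,0,0,-0.9,-6.2,2.2,0,0,0,-1,-7.2,2.2,0,0,0,-1.15,-8,2.2,0,0,0,-1.15,-8.45,2.2,0,0,0]

```text
time: 48.25
ee_pos: [435.3, -361.3, 129.2]
tcp_rot: [[0.991, 0.132, -0.001], [0.132, -0.991, 0.001], [-0.001, -0.001, -1.0]]
ft_force: [-0.2, -0.2, -1.1]
opening: 60.4
grasp_force: 22.3
```

Call:
servo_tool:
  deltas: [0,0,0,0,0,0,0,0,-0.8,0,0,0,0,0,-1.4,0,0,0,0,0,-1.8,0,0,0,0,0,-2.1,0,0,0,0,0,-2.1,0,0,0,0,0,-2.1,0,0,0]

```text
time: 49.12
ee_pos: [436.6, -359.4, 25.2]
tcp_rot: [[0.991, 0.135, 0.001], [0.135, -0.991, -0.0], [0.001, 0.001, -1.0]]
ft_force: [-0.8, -0.9, -1.0]
opening: 60.6
grasp_force: 23.3
```

Release to about 74 mm, lift clear and check everything.

Call:
servo_tool:
  deltas: [0,0,0,0,0,0,0,0,0,0,0,0,0,0,0,0,0,0,0,0,0.5,0,0,0,0,0,1.3,0,0,0,0,0,2.4,0,0,0,-0.6,0.8,3.5,0,0,0,-1.2,1.6,4,0,0,0,-1.2,2.4,4,0,0,0,-1.2,3,4,0,0,0,-1.2,3,4,0,0,0,-1.2,3,4,0,0,0]
  grip: 0.87

```text
time: 50.62
ee_pos: [376.1, -210.4, 224.9]
tcp_rot: [[0.991, 0.134, 0.0], [0.134, -0.991, -0.001], [-0.0, 0.001, -1.0]]
ft_force: [1.1, 0.6, 0.1]
opening: 74.5
grasp_force: 0.0
```

```bash
python3 - <<'E'
from h import *
print(bot.get_obs()['ee_pos'])
s=cap('scene')['frame'][120:400,80:520];d=cap('side')['frame'][150:430,190:550]
cv2.imwrite('pics/v12.png',np.hstack([s,d]))
E
```

```text
[ 376.08513387 -210.37069496  224.86388825]
```

View pics/v12.png

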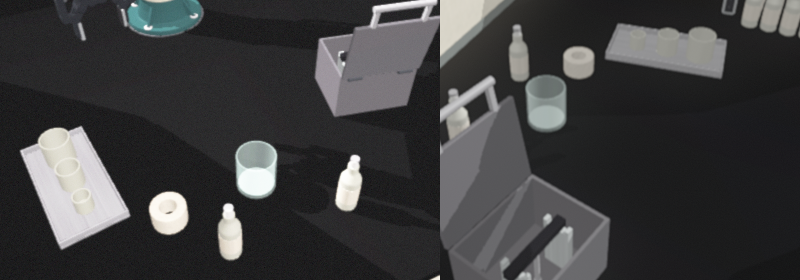

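All three cups stand upright in the tray at (55,148), (68,175) and (82,202) of the crop. The probe hangs in both notches, the lid is open, and the beaker and bystanders have not moved. I'll hand the job in.

```bash
python3 -c "
from plant import bot
print(bot.close_job())"
```

```text
the job is handed in; nothing more can be done
None
```

The job is handed in, with no verdict returned: the probe was dipped small, medium, large, then beaker, and re-hung; lid open, all three cups upright in the tray, nothing else disturbed; my first grasp at the lid bar caught the lid edge (about 46 N at the wrist) before I re-approached.

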